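# Unlock the weighted press and lower it onto the cork block

### The job

The cork sanding block on the bench press is to be held down under the press's weighted lever. First free the safety lock: push down on its T-handle while turning it clockwise (seen from above) until you feel the key drop in, then keep turning clockwise, with a new grip as needed, right to the stop so that the bolt is fully drawn. Then bring the lever over by its cross-bar and lower it gently, without letting it slam, until its pad rests on the block, and leave it so, without shifting the block or the things standing around.

Things in the scene. Friction and masses are not known exactly. Their poses are not given: they have to be found in the camera images.
- press: weighted hold-down press fixed to the bench: dark steel base plate 190 x 165 x 12 mm. Origin on its underside (bench height), on the lever's centre plane, 90 mm in front of the hinge; +x points to its back (the lever leans that way at first), +y to its left, z up. Plate spans x -70..120, y -105..60 mm. Hinge at x 90, z 75, between cheeks 92 high
- lock_housing (a point): centre of the top of the press's grey lock housing, 105 mm above the bench; the box is 94 (x) x 60 (y) mm, press frame x -28..66, y -102..-42, with a collar 7 mm higher under the T-handle. Across from it a keeper post, press frame x 39..61, y 10..32, z to 103 mm, takes the bolt's end
- press_lever: the weighted lever, 0.3 to 0.55 kg; origin on its hinge axis (along y of the press), 75 mm above the bench; its z axis runs up the arm to the cross-bar, 160 mm off. Arm 18 mm wide; 70 mm from the hinge a round steel weight (48 mm wide, 36 high) on its back; 90 mm from it a pad (40 mm wide) on the front side, which comes underneath. A short lug near the hinge rests over the bolt
- lever_angle (a joint): angle of the lever, rad: 0 = raised, leaning 0.20 back against its stop, where it stays by itself; grows as it comes over to the front and down; 0.20 upright, 1.77 = level, pad on the cork block. Past upright it falls by its own weight (2 to 4 N at the cross-bar when level), so guide it all the way down; over 2.8 rad/s is a slam. With the bolt home it moves only about 0.07 rad
- lever_grip (a point): grasp point on the lever's cross-bar: on its left half, 36 mm left of the lever's centre plane, 160 mm from the hinge axis. Round steel bar 16 mm thick, 110 mm long, along y of the press, so fingers close across it along x of the press and it may turn between them as the lever swings. About 232 mm above the bench when raised, 75 mm when level
- lock_grip (a point): centre of the lock's T-handle bar, 64 x 14 x 20 mm, 150 mm above the bench; its x axis runs along the bar. The handle is captive, turns about the vertical and turns to no effect until its hidden key meets a hidden slot, 0.25 to 1.3 rad clockwise (from above) of the start. There (within 0.1 rad) a push sinks it 10 mm; elsewhere it stops hard within 1 mm. Push with 5 to 15 N
- lock_bolt (a joint): travel of the lock's steel bolt, m: 0 = home under the lever's lug, 0.0364 = fully drawn (stop). Only the sunk T-handle draws it, 28 mm per rad clockwise: after the key has dropped turn 1.3 rad plus up to 0.3 rad of play, to the hard stop (about 0.15 N m till there). The sunk handle stays down by itself, also when let go for a new grip; 1.55 to 2.9 rad in all, so regrasp
- cork_block: cork sanding block 50 x 90 x 28 mm, loose on the press's base plate under the lever's pad, long side roughly along x of the press, its underside 12 mm above the bench. Origin: centre of its underside
- glue_pot: bystander: white round pot with black lid, 45 mm wide, 57 mm high; origin at the centre of its underside
- polish_tin: bystander: low round tin, 69 mm wide, 28 mm high; origin at the centre of its underside
- whetstone: bystander: two-layer sharpening stone 52 x 150 x 25 mm; origin at the centre of its underside

How it is judged:
By the outcome, as a careful person would: the job done as asked, in the order asked, and still so for the second after the job is handed in, with the robot touching nothing.
It also fails if it takes over 72 s, if anything falls off the work surface, if the arm or the gripper's body presses on something with over 40 N, if the wrist force passes 120 N, or if a joint passes its speed limit or range.

### The arm

A 6-joint arm with a two-finger parallel gripper is mounted at the origin on the work surface; the furniture and walls round the work are solid. World frame = base frame: x ahead of the robot, y to its left, z up, the work surface at z = 0. Lengths are in mm, angles in rad, forces in N, time in s.
With the tool pointing down it reaches from about 350 to 925 mm from the base axis. Payload 6.4 kg.
Tool frame: the origin (TCP) lies on the mounting face of the last link; the fingertips stand 199 mm ahead of it and the grasp point (between the pads) lies 180 mm ahead of it; z points along the fingers, x is the direction in which the jaws open and shut, and the axes are right-handed (so a half turn about z gives the same grasp; the last joint's range is limited). The gripper opens to 94 mm and grips with 3 to 60 N. Pads are 16 mm wide; open, the fingers measure 119 mm over their backs; the gripper's body (75 mm by 177 mm) begins 78 mm behind the grasp point.
Start: joints at [1.048, 0.245, 1.558, -0, 1.339, -0.174], TCP at [222.149, 610.873, 404.655] pointing down, gripper open.
Joint ranges: [-3.13, 3.13], [-1.02, 2.26], [0.13, 2.54], [-0.95, 4.09], [0.21, 2.88], [-2.74, 2.74]. Speed limits (rad/s): [2.57, 2.57, 3.14, 3.14, 3.14, 3.14].

### API

Orientations are given as a unit quaternion [x, y, z, w].
In Python, from station import * gives the robot as it stands. The module is installed in compiled form; this text tells all that it offers. Calls block until the motion is done:
- movep(position, orientation): joint-space move of the TCP to a pose.
- move_linear(position, v=150, frame=None): straight line of the TCP; frame=None keeps the orientation; v is the mean speed in mm/s.
- movej(angles): joint-space move.
- grip(opening, newtons=None): finger opening in mm; newtons is the grip in N (None keeps the last); returns when the fingers have stopped.
- wait(seconds).
- ik(position, orientation): joint angles nearest the present ones, or None.
- sense(): the state.
- snapshot(name): name is "side" or "top"; returns a dict with "frame" (420x560x3 uint8, red, green, blue), "mtx" (3x3 intrinsics, pixels), "k1" (the pictures are not rectified: a ray, as slopes to the right and down, at radius r is drawn at 1 + k1 r^2 times it, then the intrinsics apply), "R" (3x3) and "t" (3): a world point X has camera coordinates R X + t. Camera axes: x right, y down, z forward; pixel columns grow to the right and rows downward; lengths in mm; the calibration is good to about 2 mm. A picture is of the moment at which its call begins. There is no depth.
A pose or a line that the arm cannot do raises IKError and nothing moves.
- close_job(): hands the job in, once; it reports no verdict.
Trained networks look in a picture, given as the dict that the camera call returned (one of the last four; its "shot" number tells which), for a name from the list of things; names that differ only in an ending like _2 or _b are one class to them, and where a whole thing is asked for, a point or a joint stands for the part that bears it (a point fixed in the world has none). Each returns a list of dicts, best first, with "confidence" (0 to 1); they miss things now and then, are a little off and sometimes report something else, mostly with a low value. They report only what shows in the picture. A call takes as long as a camera call.
- trace(thing, picture): "pixels" (420x560 bool, what is visible of it) and "rect" ([left, top, width, height] as shares, 0 to 1, of the picture: columns of its width, rows of its height, round what is visible of it).
- mark_of(thing, picture): "centre" ([column, row] as shares, 0 to 1, of the picture: columns of its width, rows of its height: a listed point, or the origin of a listed thing).
The state is a dict: "t": time; "qpos": joint angles; "qd": joint speeds; "joint_efforts": joint torques, N m; "tcp_pos": TCP position; "ee_rot": TCP orientation; "wrist_force": force on the tool from outside, world axes, zero at the start; "torque": the same for the moment, N m; "gripper_width": finger opening in mm.
Only numpy, scipy, OpenCV 4.12 (cv2) and the standard library are available. Lean on these libraries where they do the work, as an engineer would, in place of code of your own. Each camera call takes 0.05 s, during which the arm holds its last target.

## Working session

There is one attempt and no reset: what is moved stays moved. The work goes in short steps, each a Python script; the robot and the scene stay as the last script left them, time stands still between calls to the robot, and variables do not carry over. Pictures are saved under pics/ and viewed, and the job is handed in when it is done.

```bash
mkdir -p pics
cat > h.py <<'E'
from station import *
import numpy as np, cv2
def save(n,p):
    cv2.imwrite('pics/'+n+'.png',cv2.cvtColor(p['frame'],cv2.COLOR_RGB2BGR))
E
python3 - <<'E'
from h import *
s=sense();print(s)
for c in('side','top'):
    p=snapshot(c);save(c+'0',p)
    print(c,p['mtx'],p['k1'],p['R'],p['t'], -p['R'].T@p['t'])
    for n in['lock_housing','press','lever_grip','lock_grip','cork_block','press_lever','glue_pot','polish_tin','whetstone']:
        r=mark_of(n,p); print(n,[(round(float(d['confidence']),2),np.round(np.array(d['centre'])*[560,420],1).tolist()) for d in r[:2]])
E
```

```text
{'t': 0.0, 'qpos': array([ 1.04789562e+00,  2.45760355e-01,  1.55900623e+00, -1.17915115e-05,
        1.33869086e+00, -1.74126516e-01]), 'qd': array([ 0.00014272, -0.00046682,  0.00023509, -0.00028869,  0.0006191 ,
       -0.0009666 ]), 'joint_efforts': array([ 1.98466005e-04, -4.15834343e+01, -3.14601731e+01,  6.84764958e-02,
        3.32533289e-02, -1.65492670e-04]), 'tcp_pos': array([222.02930654, 610.65757143, 403.58355746]), 'ee_rot': array([ 8.19067254e-01,  5.73696753e-01, -8.42395607e-04,  3.99713064e-04]), 'wrist_force': array([-1.34315903, -0.15280668,  0.00391051]), 'torque': array([ 0.07338025, -0.04921031, -0.04140877]), 'gripper_width': 94.40707510461831}
side [[467.17302097   0.         284.47404595]
 [  0.         467.17302097 208.73102062]
 [  0.           0.           1.        ]] -0.12698725478063397 [[ 0.95789028 -0.28578333 -0.02782252]
 [-0.145355   -0.3990632  -0.90532894]
 [ 0.24762497  0.87124994 -0.4237988 ]] [-511.79713564  169.33528227  992.06795883] [ 269.19843008 -943.02675664  559.50185194]
lock_housing [(0.66, [340.5, 275.2])]
press [(0.76, [319.7, 304
[... 350 characters left out ...]
top [[407.54382988   0.         280.91935769]
 [  0.         407.54382988 206.07191145]
 [  0.           0.           1.        ]] -0.020984751663982885 [[ 0.03069716 -0.99938772  0.01678869]
 [-0.99448271 -0.03222352 -0.09982878]
 [ 0.10030865 -0.0136316  -0.99486298]] [-128.00820731  504.64560552 1081.36079003] [ 397.32097438  -96.92769724 1128.33306756]
lock_housing [(0.64, [362.2, 190.3])]
press [(0.79, [329.7, 201.5])]
lever_grip [(0.8, [331.4, 136.3])]
lock_grip [(0.57, [362.7, 197.3]), (0.38, [218.4, 240.2])]
cork_block [(0.9, [328.6, 205.0])]
press_lever [(0.82, [335.7, 164.8])]
glue_pot []
polish_tin [(0.86, [257.2, 249.5])]
whetstone [(0.65, [218.4, 239.5]), (0.42, [330.9, 134.6])]
```

View pics/side0.png

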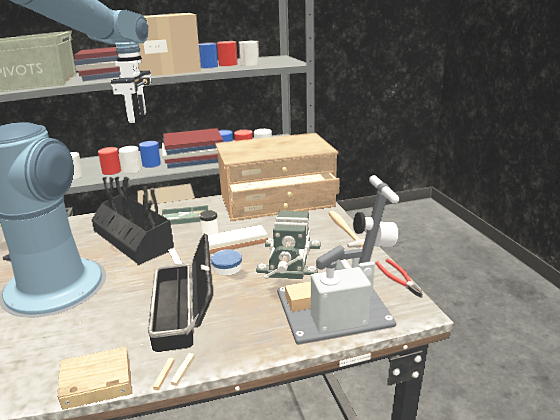

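View pics/top0.png

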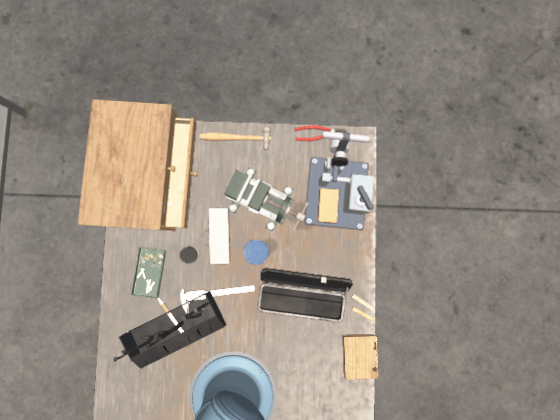

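```bash
cat >> h.py <<'E'
def ray(p,uv):
    K=p['mtx'];x=(uv[0]-K[0,2])/K[0,0];y=(uv[1]-K[1,2])/K[1,1]
    D=np.array([p['k1'],0,0,0,0.])
    q=cv2.undistortPoints(np.array([[uv]],float),K,D)[0,0]
    d=p['R'].T@np.array([q[0],q[1],1]);return -p['R'].T@p['t'],d/np.linalg.norm(d)
def atz(p,uv,z):
    o,d=ray(p,uv);return o+d*(z-o[2])/d[2]
def proj(p,X):
    D=np.array([p['k1'],0,0,0,0.])
    return cv2.projectPoints(np.array(X,float).reshape(-1,1,3),cv2.Rodrigues(p['R'])[0],p['t'],p['mtx'],D)[0].reshape(-1,2)
def tri(a,b):
    (o1,d1),(o2,d2)=a,b
    A=sum(np.eye(3)-np.outer(d,d) for d in(d1,d2));B=sum((np.eye(3)-np.outer(d,d))@o for o,d in(a,b))
    x=np.linalg.solve(A,B);return x,np.linalg.norm((np.eye(3)-np.outer(d1,d1))@(x-o1))
E
python3 - <<'E'
from h import *
S=snapshot('side');T=snapshot('top')
for n,z in dict(lock_housing=105,press=0,lever_grip=232,lock_grip=150,cork_block=12,press_lever=75,polish_tin=0,whetstone=0,glue_pot=0).items():
    a=mark_of(n,S);b=mark_of(n,T)
    if a and b:
        u=np.array(a[0]['centre'])*[560,420];v=np.array(b[0]['centre'])*[560,420]
        x,e=tri(ray(S,u),ray(T,v));print(n,x.round(1),round(e,1),'S@z',atz(S,u,z).round(),'T@z',atz(T,v,z).round())
cv2.imwrite('pics/topc.png',cv2.resize(cv2.cvtColor(T['frame'][115:240,270:390],cv2.COLOR_RGB2BGR),None,fx=4.8,fy=4.8,interpolation=2))
cv2.imwrite('pics/sidec.png',cv2.resize(cv2.cvtColor(S['frame'][165:350,240:440],cv2.COLOR_RGB2BGR),None,fx=3.2,fy=3.2,interpolation=2))
E
```

```text
lock_housing [ 546.1 -310.9  105.6] 2.0 S@z [ 544. -310.  105.] T@z [ 548. -312.  105.]
press [ 531.3 -241.4    6.4] 0.0 S@z [ 534. -233.    0.] T@z [ 532. -242.    0.]
lever_grip [ 648.6 -223.   239.7] 5.1 S@z [ 651. -208.  232.] T@z [ 656. -226.  232.]
lock_grip [ 530.  -308.8  147.5] 3.6 S@z [ 525. -313.  150.] T@z [ 533. -309.  150.]
cork_block [ 519.  -241.8   13.7] 0.1 S@z [ 520. -240.   12.] T@z [ 519. -242.   12.]
press_lever [ 613.9 -249.6   84. ] 3.1 S@z [ 624. -236.   75.] T@z [ 613. -250.   75.]
polish_tin [386.8 -58.8   7.7] 2.2 S@z [386. -46.   0.] T@z [389. -59.   0.]
whetstone [418.6  56.6   4.4] 6.9 S@z [427.  63.   0.] T@z [412.  58.  -0.]
glue_pot [376.5 126.8  12.1] 3.9 S@z [383. 150.   0.] T@z [372. 130.  -0.]
```

View pics/topc.png

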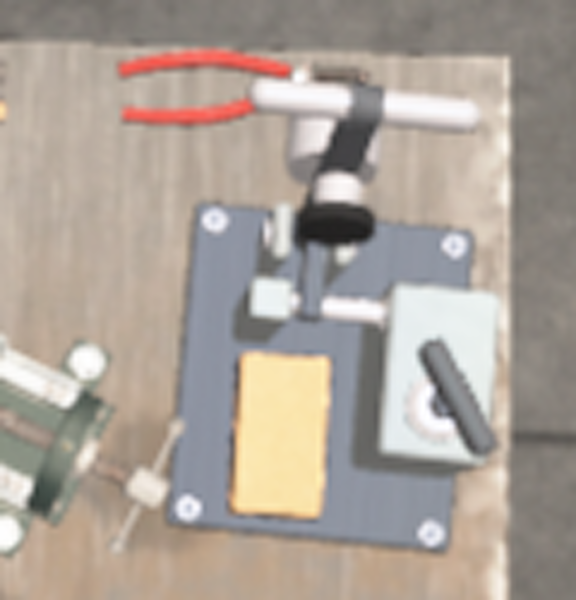

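View pics/sidec.png

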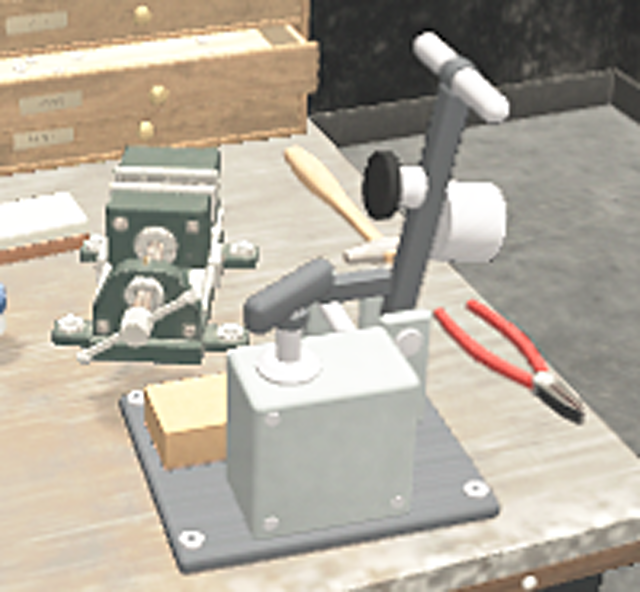

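```bash
cat > fit.py <<'E'
from h import *
from scipy.optimize import least_squares
S=snapshot('side');T=snapshot('top')
tc=np.array([(195,203),(471,232),(445,552),(168,522)])/4.8+[270,115]
tp=np.array([(120,60,12),(120,-105,12),(-70,-105,12),(-70,60,12.)])
sc=np.array([(120,400),(183,570),(498,508)])/3.2+[240,165]; sp=tp[[3,2,1]]
def W(P,q):
    c,s=np.cos(q[2]),np.sin(q[2]);return P@np.array([[c,s,0],[-s,c,0],[0,0,1]])+[q[0],q[1],0]
f=lambda q:np.r_[(proj(T,W(tp,q))-tc).ravel(),(proj(S,W(sp,q))-sc).ravel()]
r=least_squares(f,[531,-241,0]);q=r.x;print('both',q,r.fun.round(1))
r=least_squares(lambda q:(proj(T,W(tp,q))-tc).ravel(),[531,-241,0]);print('top only',r.x,r.fun.round(1))
print('housing',W(np.array([[19,-72,105.]]),q), 'hinge',W(np.array([[90,0,75.]]),q),'grip',W(np.array([[90+160*np.sin(.2),36,75+160*np.cos(.2)]]),q))
tb=np.array([(435,348),(484,447)])/4.8+[270,115]
for z in(150,158): a=[atz(T,t,z) for t in tb];print(z,np.round(a,1),np.mean(a,0),np.arctan2(*(a[1]-a[0])[1::-1]),np.linalg.norm(a[1]-a[0]))
sb=np.array([(252,325),(328,264)])/3.2+[240,165]
a=[atz(S,t,158) for t in sb];print('side',np.round(a,1),np.mean(a,0),np.arctan2(*(a[1]-a[0])[1::-1]))
cb=np.array([(240,352),(330,356),(322,520),(232,514)])/4.8+[270,115]
a=np.array([atz(T,t,40) for t in cb]);print('cork',a.round(1),a.mean(0))
E
python3 fit.py
```

```text
both [ 5.28464549e+02 -2.43847706e+02 -6.30289554e-02] [ 0.2 -0.9  1.4 -1.3  1.9 -0.3 -0.1  0.3 -1.8 -1.  -1.6 -1.3  1.3 -0.9]
top only [ 5.27065629e+02 -2.41351687e+02 -6.89759847e-02] [-0.4 -0.6  0.7 -0.6  0.8  0.4 -1.2  0.7]
housing [[ 542.89174032 -316.90149557  105.        ]] hinge [[ 618.28583864 -249.51655705   75.        ]] grip [[ 652.27735332 -215.59022205  231.81065245]]
150 [[ 547.7 -302.9  150. ]
 [ 498.  -328.3  150. ]] [ 522.84132907 -315.58368647  150.        ] -2.6685640310022753 55.76074798713588
158 [[ 546.4 -301.2  158. ]
 [ 497.2 -326.4  158. ]] [ 521.81492726 -313.79569834  158.        ] -2.668564031002275 55.30478263270822
side [[ 493.  -345.7  158. ]
 [ 552.7 -302.   158. ]] [ 522.84640422 -323.86224397  158.        ] 0.632527266928592
cork [[ 558.6 -215.9   40. ]
 [ 558.  -266.7   40. ]
 [ 465.5 -263.7   40. ]
 [ 467.2 -213.3   40. ]] [ 512.32528207 -239.91478589   40.        ]
```

```bash
cat > fit2.py <<'E'
from h import *
from scipy.optimize import minimize
S=snapshot('side');T=snapshot('top')
M={}
for n,p in(('S',S),('T',T)):
    r=trace('lock_grip',p);print(n,[(round(d['confidence'],2),int(d['pixels'].sum()),np.round(np.array(d['rect'])*[560,420,560,420],1)) for d in r]);
    if r: M[n]=r[0]['pixels']
def sil(p,q,k=8):
    x,y,a=q;c,s=np.cos(a),np.sin(a)
    P=[(x+c*u-s*v,y+s*u+c*v,z) for u in(-32,32) for v in(-7,7) for z in(140,160)]
    P=proj(p,P);h=cv2.convexHull(((P+.5)*k).astype(np.float32)).astype(int)
    m=np.zeros((420*k,560*k),np.uint8);cv2.fillConvexPoly(m,h,255);return cv2.resize(m,(560,420),interpolation=cv2.INTER_AREA)/255.
def c(q,names):
    t=0
    for n in names:
        m=sil({'S':S,'T':T}[n],q);t+=1-np.minimum(m,M[n]).sum()/np.maximum(m,M[n]).sum()
    return t
for names in('S','T','ST'):
    if all(n in M for n in names):
        r=minimize(c,[523,-316,.55],args=(names,),method='Nelder-Mead',options=dict(initial_simplex=[[523,-316,.55],[530,-316,.55],[523,-309,.55],[523,-316,.7]],maxfev=90));print(names,r.x.round(2),r.fun)
q=r.x
vis=[]
for p,n,(u,v) in((T,'T',(345,180)),(S,'S',(300,230))):
    f=p['frame'].copy();
    m=(sil(p,q)>.5).astype(np.uint8);f2=cv2.resize(f[v:v+50,u:u+60],None,fx=6,fy=6,interpolation=2)
    for mm,col in((m,(255,0,0)),(M.get(n,m*0).astype(np.uint8),(0,255,0))):
        cs,_=cv2.findContours(cv2.resize(mm[v:v+50,u:u+60],None,fx=6,fy=6,interpolation=0),0,2);cv2.drawContours(f2,cs,-1,col,1)
    vis.append(f2)
cv2.imwrite('pics/fit2.png',cv2.cvtColor(np.hstack(vis),cv2.COLOR_RGB2BGR))
E
python3 fit2.py
```

```text
S [(0.59, 410, array([317.8, 244.6,  29. ,  31.5])), (0.55, 415, array([198.6, 206.5,  23.9,  29.2]))]
T [(0.72, 196, array([356.3, 186.6,  16.1,  27.1]))]
S [ 525.5  -316.57    0.68] 0.3189355201043115
T [ 5.2304e+02 -3.1109e+02  5.1000e-01] 0.1823638778220451
ST [ 523.19 -311.52    0.53] 0.643244017339266
```

```bash
ls pics
```

```text
fit2.png
side0.png
sidec.png
top0.png
topc.png
```

View pics/fit2.png

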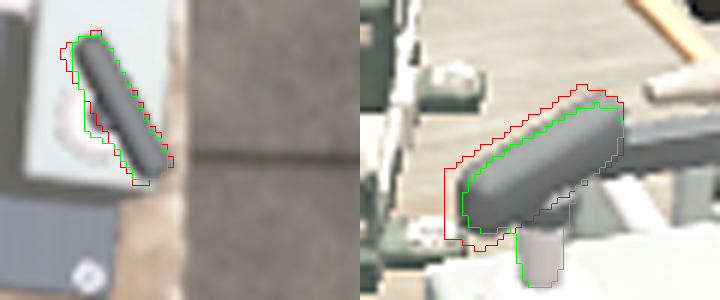

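```bash
cat >> h.py <<'E'
from scipy.spatial.transform import Rotation as Ro
def quat(psi):
    x=np.array([np.cos(psi),np.sin(psi),0]);z=np.array([0,0,-1.]);return Ro.from_matrix(np.c_[x,np.cross(z,x),z]).as_quat()
def st(m=''):
    s=sense();x=Ro.from_quat(s['ee_rot']).as_matrix()[:,0]
    print(m,'t%.2f'%s['t'],s['tcp_pos'].round(1),'psi%.3f'%np.arctan2(x[1],x[0]),'F',s['wrist_force'].round(1),'M',s['torque'].round(2),'w%.1f'%s['gripper_width'],'q6 %.2f'%s['qpos'][5],flush=True);return s
E
python3 - <<'E'
from h import *
st()
for b in(.53+np.pi/2,.53-np.pi/2):
    for d in(0,.5,1,1.5,2,2.5,2.9): 
        q=ik([523,-314,330],quat(b-d));print(round(b-d,2),None if q is None else np.round(q,2))
T=snapshot('top')
for uv,z in(((300.8,216),50),((296,196),80),((330,210),40),((287,190),100)): print(uv,atz(T,uv,z).round())
for uv,z in(((331,136),240),):print(atz(T,uv,z))
print(ik([655,-213,412],quat(-.063)),ik([655,-213,412],quat(np.pi-.063)),ik([462,-203,255],quat(-.063)),ik([462,-203,255],quat(np.pi-.063)))
E
```

```text
t2.30 [222.1 610.9 404.7] psi1.222 F [ 0.7 -0.2  0.3] M [-0.   -0.02 -0.03] w94.1 q6 -0.17
2.1 None
1.6 [-0.73  0.23  1.72 -0.    1.19 -2.33]
1.1 [-0.73  0.23  1.72 -0.    1.19 -1.83]
0.6 [-0.73  0.23  1.72 -0.    1.19 -1.33]
0.1 [-0.73  0.23  1.72 -0.    1.19 -0.83]
-0.4 [-0.73  0.23  1.72 -0.    1.19 -0.33]
-0.8 [-0.73  0.23  1.72 -0.    1.19  0.07]
-1.04 [-0.73  0.23  1.72 -0.    1.19  0.31]
-1.54 [-0.73  0.23  1.72 -0.    1.19  0.81]
-2.04 [-0.73  0.23  1.72 -0.    1.19  1.31]
-2.54 [-0.73  0.23  1.72 -0.    1.19  1.81]
-3.04 [-0.73  0.23  1.72 -0.    1.19  2.31]
-3.54 None
-3.94 None
(300.8, 216) [ 481. -165.   50.]
(296, 196) [ 531. -150.   80.]
(330, 210) [ 501. -244.   40.]
(287, 190) [ 543. -125.  100.]
[ 647.93054228 -216.21697186  240.        ]
[-4.78623174e-01  3.28030553e-01  1.44312808e+00 -4.44089210e-16
  1.37043402e+00 -4.15623174e-01] [-4.78623174e-01  3.28030553e-01  1.44312808e+00 -4.44089210e-16
  1.37043402e+00  2.72596948e+00] [-6.39026428e-01  1.02142878e-01  2.02206757e+00 -4.44089210e-16
  1.01738221e+00 -5.76026428e-01] [-6.39026428e-01  1.02142878e-01  2.02206757e+00 -4.44089210e-16
  1.01738221e+00  2.56556623e+00]
```

Run:
```python
from h import *
move_linear([222,611,540],v=300)
movep([523,-314,520],quat(-1.04));st('above')
grip(50,10)
move_linear([523,-314,400],v=200);st()
for c in('side','top'): p=snapshot(c);save(c+'1',p);
p=snapshot('side')
cv2.imwrite('pics/side1c.png',cv2.resize(cv2.cvtColor(p['frame'][145:330,240:440],cv2.COLOR_RGB2BGR),None,fx=3,fy=3,interpolation=2))
```

```text
above t6.34 [ 523.3 -313.4  520. ] psi-1.039 F [ 0.3 -0.5  0.3] M [-0.01  0.11 -0.06] w93.7 q6 0.31
 t7.92 [ 523.3 -314.2  401.3] psi-1.040 F [ 0.5 -0.5  0.4] M [-0.06  0.1   0.01] w50.1 q6 0.31
```

View pics/side1c.png

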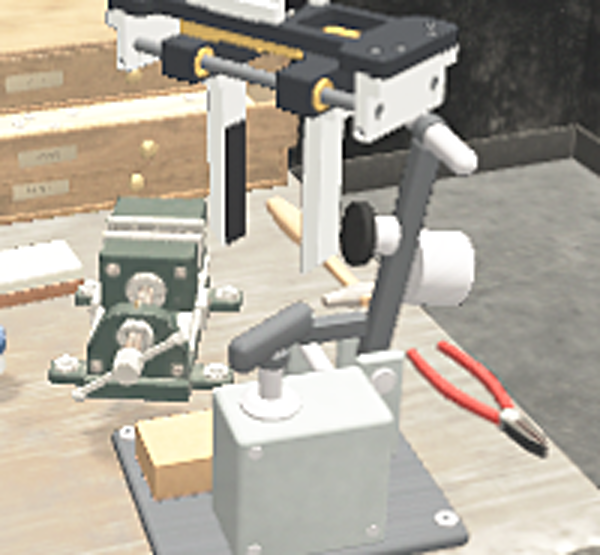

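View pics/top1.png

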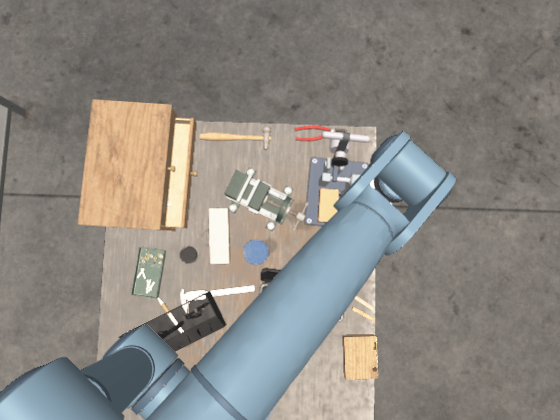

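The fingers (crop about 230–320, 250) hang above the T-handle, one on each side of the bar. I'll go down and grip gently.

Run:
```python
from h import *
move_linear([523,-314,334],v=100);st('down')
grip(8,10);wait(.2);st('grip10')
p=snapshot('side')
cv2.imwrite('pics/side2c.png',cv2.resize(cv2.cvtColor(p['frame'][185:330,260:420],cv2.COLOR_RGB2BGR),None,fx=4,fy=4,interpolation=2))
```

```text
down t8.88 [ 523.2 -314.2  334.6] psi-1.040 F [-0.7 -0.4  0.8] M [-0.05  0.13  0.01] w50.1 q6 0.31
grip10 t9.72 [ 523.3 -314.5  334.3] psi-1.040 F [ 3.4 -3.6 -2.4] M [-0.85 -0.51  0.05] w13.8 q6 0.31
```

View pics/side2c.png

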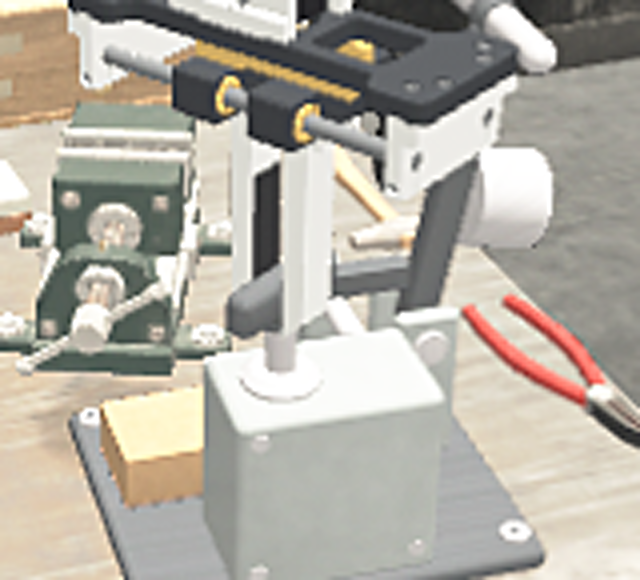

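Run:
```python
from h import *
grip(8,35);st('grip35')
P=np.array([523,-314,334.])
P+=np.array([.507,-.862,0])*1.5
move_linear(P,v=20);st('nudge')
for k in range(12):
    P[2]-=.5
    move_linear(P,v=20);s=st('z%.1f'%P[2])
    if s['wrist_force'][2]>9: break
np.save('P.npy',P)
```

```text
grip35 t9.99 [ 523.3 -314.6  334.3] psi-1.040 F [ 4.8 -4.2 -1.8] M [-0.76 -0.59 -0.04] w14.0 q6 0.31
nudge t10.24 [ 523.8 -315.3  334.2] psi-1.040 F [ 1.1 -0.2  1. ] M [-0.22 -0.06 -0.02] w13.5 q6 0.31
z333.5 t10.49 [ 523.8 -315.2  333.7] psi-1.040 F [ 1.2 -1.   1.4] M [-0.08 -0.04  0.02] w13.8 q6 0.31
z333.0 t10.74 [ 523.9 -315.3  333.7] psi-1.040 F [-1.   1.9  5.4] M [ 0.14  0.25 -0.04] w13.8 q6 0.31
z332.5 t10.99 [ 523.9 -315.3  333.6] psi-1.040 F [-1.1  0.6  7.1] M [0.31 0.39 0.02] w13.3 q6 0.31
z332.0 t11.24 [ 524.  -315.3  333.6] psi-1.040 F [-1.2  1.8  9. ] M [ 0.48  0.57 -0.05] w14.2 q6 0.31
z331.5 t11.49 [ 524.  -315.3  333.5] psi-1.040 F [-2.1  2.5 12. ] M [0.59 0.72 0.03] w13.7 q6 0.31
```

```bash
cat > turn.py <<'E'
from h import *
P=np.load('P.npy');psi=-1.04
z0=sense()['tcp_pos'][2]
for k in range(24):
    psi-=.06
    move_linear(P,v=20,frame=quat(psi));s=st('%.2f P%s'%(psi,P.round(1)))
    F=s['wrist_force']
    if s['tcp_pos'][2]<z0-4: print('DROP');break
    P[:2]+=np.clip(F[:2]/5*.3,-.4,.4)
    if F[2]<9:P[2]-=.3
    if F[2]>13:P[2]+=.4
    if np.linalg.norm(F)>25 or abs(s['torque'][2])>1.5: print('HIGH');break
np.save('P.npy',P);np.save('psi.npy',psi)
E
python3 turn.py
```

```text
-1.10 P[ 523.8 -315.3  331.5] t11.74 [ 524.  -315.3  333.5] psi-1.100 F [-2.4  2.8 11.4] M [ 0.61  0.73 -0.03] w13.6 q6 0.37
-1.16 P[ 523.6 -315.1  331.5] t11.99 [ 523.9 -315.2  333.5] psi-1.160 F [-2.6  1.8 11.1] M [ 0.53  0.64 -0.  ] w13.8 q6 0.43
-1.22 P[ 523.5 -315.   331.5] t12.24 [ 523.8 -315.1  333.5] psi-1.220 F [-1.5  2.4 11.1] M [0.58 0.43 0.02] w13.4 q6 0.49
-1.28 P[ 523.4 -314.9  331.5] t12.49 [ 523.7 -315.   333.6] psi-1.280 F [-1.1  1.8 10.4] M [ 0.44  0.55 -0.05] w13.7 q6 0.55
-1.34 P[ 523.3 -314.8  331.5] t12.74 [ 523.7 -314.9  333.5] psi-1.340 F [-0.4  1.8 10.8] M [ 0.41  0.49 -0.06] w13.9 q6 0.61
-1.40 P[ 523.3 -314.7  331.5] t12.99 [ 523.7 -314.9  333.5] psi-1.400 F [-1.6  1.   9.4] M [ 0.38  0.44 -0.  ] w13.4 q6 0.67
-1.46 P[ 523.2 -314.6  331.5] t13.24 [ 523.6 -314.8  333.5] psi-1.460 F [-1.8  0.1  9.1] M [ 0.37  0.35 -0.04] w13.5 q6 0.73
-1.52 P[ 523.1 -314.6  331.5] t13.49 [ 523.5 -314.8  333.4] psi-1.520 F [0.  0.4 9.4] M [0.37 0.27 0.01] w14.0 q6 0.79
-1.58 P[ 523.1 -314.6  331.5] t13.74 [ 523.5 -314.8  333.4] psi-1.580 F [-0.4  1.2  9.2] M [ 0.34  0.22 -0.05
[... 317 characters left out ...]
30.7] psi-1.758 F [ 4.6 -2.6  0.9] M [-0.4  -0.79  0.02] w14.0 q6 1.03
-1.82 P[ 523.4 -314.6  330.6] t14.74 [ 523.5 -314.7  330.3] psi-1.818 F [ 3.7 -3.  -0.7] M [-0.41 -0.81 -0.04] w13.6 q6 1.09
-1.88 P[ 523.7 -314.8  330.3] t14.99 [ 523.7 -314.7  330.1] psi-1.877 F [ 3.3 -2.1 -0.9] M [-0.33 -0.75  0.01] w13.7 q6 1.15
-1.94 P[ 523.9 -314.9  330. ] t15.24 [ 523.8 -314.8  329.8] psi-1.937 F [ 3.4 -0.5 -0.5] M [-0.21 -0.6   0.01] w13.7 q6 1.21
-2.00 P[ 524.1 -314.9  329.7] t15.49 [ 524.  -314.8  329.6] psi-1.997 F [ 3.3 -1.6  1.2] M [-0.07 -0.46  0.01] w13.4 q6 1.27
-2.06 P[ 524.3 -315.   329.4] t15.74 [ 524.1 -314.9  329.4] psi-2.057 F [ 0.9 -0.   3.7] M [ 0.17 -0.1   0.08] w13.7 q6 1.33
DROP
```

Run:
```python
from h import *
P=np.load('P.npy')
for k in range(16):
    P[2]-=.7
    move_linear(P,v=20);s=st('z%.1f'%P[2])
    if s['wrist_force'][2]>11: break
np.save('P.npy',P)
p=snapshot('side')
cv2.imwrite('pics/side3c.png',cv2.resize(cv2.cvtColor(p['frame'][185:330,260:420],cv2.COLOR_RGB2BGR),None,fx=4,fy=4,interpolation=2))
```

```text
z328.7 t15.99 [ 524.2 -314.9  328.9] psi-2.059 F [-0.1  1.4  4.6] M [0.35 0.18 0.12] w13.8 q6 1.33
z328.0 t16.24 [ 524.2 -314.9  328.1] psi-2.059 F [-1.3  0.6  5.2] M [0.37 0.18 0.1 ] w14.1 q6 1.33
z327.3 t16.49 [ 524.2 -314.9  327.5] psi-2.059 F [-0.8  0.9  6.3] M [0.4  0.23 0.11] w13.7 q6 1.33
z326.6 t16.74 [ 524.2 -314.9  326.9] psi-2.059 F [-0.5  1.7  6.1] M [0.38 0.28 0.09] w13.9 q6 1.33
z325.9 t16.99 [ 524.2 -315.   326.3] psi-2.059 F [-0.3  1.   5.8] M [0.44 0.29 0.13] w13.6 q6 1.33
z325.2 t17.24 [ 524.2 -314.9  325.7] psi-2.059 F [-1.2  2.   6.4] M [0.46 0.33 0.13] w14.0 q6 1.33
z324.5 t17.49 [ 524.2 -315.   325.1] psi-2.059 F [-1.4  2.2  7.1] M [0.55 0.42 0.13] w13.7 q6 1.33
z323.8 t17.74 [ 524.3 -314.9  324.4] psi-2.059 F [-2.1  1.8  7.6] M [0.53 0.33 0.17] w13.9 q6 1.33
z323.1 t17.99 [ 524.3 -315.   324.2] psi-2.059 F [-2.8  2.8  9.2] M [0.66 0.56 0.13] w13.6 q6 1.33
z322.4 t18.24 [ 524.4 -315.   324.2] psi-2.059 F [-3.9  3.6 12.4] M [0.87 0.88 0.12] w13.8 q6 1.33
```

View pics/side3c.png

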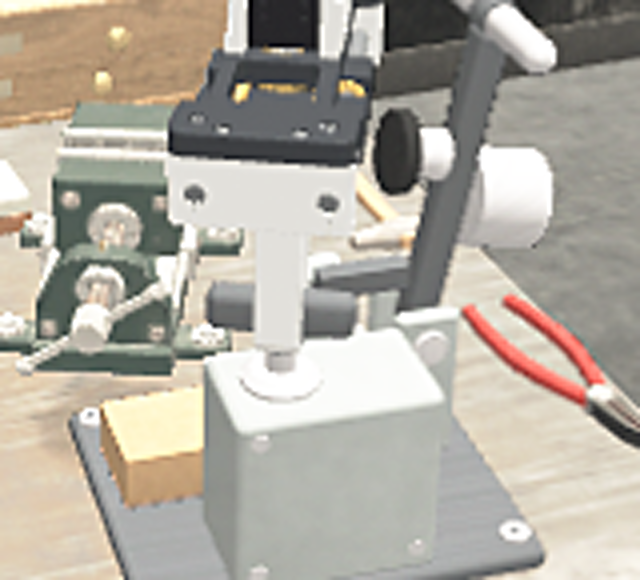

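```bash
cat > turn2.py <<'E'
from h import *
P=np.load('P.npy');psi=float(np.load('psi.npy'))
P[2]=323.4
for k in range(40):
    psi-=.05
    if psi<-3.42: print('LIMIT');break
    move_linear(P,v=20,frame=quat(psi));s=st('%.2f P%s'%(psi,P.round(1)))
    F=s['wrist_force']
    P[:2]+=np.clip(F[:2]/5*.3,-.4,.4)
    if np.linalg.norm(F)>25 or abs(s['torque'][2])>.7: print('HIGH');break
np.save('P.npy',P);np.save('psi.npy',psi)
p=snapshot('side')
cv2.imwrite('pics/side4c.png',cv2.resize(cv2.cvtColor(p['frame'][185:330,260:420],cv2.COLOR_RGB2BGR),None,fx=4,fy=4,interpolation=2))
E
python3 turn2.py
```

```text
-2.11 P[ 524.3 -315.   323.4] t18.54 [ 524.3 -315.   324.2] psi-2.109 F [-1.1  2.7  8.9] M [0.61 0.45 0.06] w13.7 q6 1.38
-2.16 P[ 524.2 -314.9  323.4] t18.79 [ 524.2 -314.9  324.2] psi-2.160 F [-0.9  3.   7.9] M [0.48 0.41 0.06] w13.8 q6 1.43
-2.21 P[ 524.2 -314.7  323.4] t19.04 [ 524.2 -314.8  324.2] psi-2.209 F [-0.9  1.4  7.3] M [0.48 0.37 0.09] w13.7 q6 1.48
-2.26 P[ 524.1 -314.6  323.4] t19.29 [ 524.2 -314.7  324.2] psi-2.260 F [-0.6  1.2  8. ] M [0.4  0.27 0.02] w13.6 q6 1.53
-2.31 P[ 524.1 -314.5  323.4] t19.54 [ 524.1 -314.7  324.2] psi-2.310 F [-0.8 -0.1  6.9] M [ 0.35  0.23 -0.01] w13.5 q6 1.58
-2.36 P[ 524.  -314.5  323.4] t19.79 [ 524.1 -314.6  324.2] psi-2.359 F [-0.3  0.5  7.1] M [0.43 0.18 0.05] w13.9 q6 1.63
-2.41 P[ 524.  -314.5  323.4] t20.04 [ 524.1 -314.6  324.2] psi-2.410 F [-0.5  2.1  6.5] M [0.36 0.19 0.01] w13.5 q6 1.68
-2.46 P[ 524.  -314.4  323.4] t20.29 [ 524.1 -314.5  324.2] psi-2.460 F [-0.5  0.5  6.7] M [0.32 0.18 0.05] w14.1 q6 1.73
-2.51 P[ 523.9 -314.4  323.4] t20.54 [ 524.1 -314.5  324.2] psi-2.510 F [-0.3  1.1  5.8] M [0.28 0.15 0.06] w13.7 q6 1.78
[... 1495 characters left out ...]
 [ 524.2 -314.3  324.3] psi3.124 F [ 0.7 -0.3  6.1] M [ 0.16 -0.11 -0.  ] w13.9 q6 2.43
-3.21 P[ 524.  -314.   323.4] t24.04 [ 524.2 -314.3  324.3] psi3.074 F [0.5 0.5 6.7] M [ 0.21 -0.1   0.06] w13.4 q6 2.48
-3.26 P[ 524.1 -314.   323.4] t24.29 [ 524.3 -314.3  324.2] psi3.024 F [ 0.4 -0.2  6.1] M [ 0.11 -0.08  0.05] w13.7 q6 2.53
-3.31 P[ 524.1 -314.   323.4] t24.54 [ 524.3 -314.3  324.2] psi2.974 F [0.8 0.2 5.7] M [ 0.1  -0.11  0.04] w13.6 q6 2.58
-3.36 P[ 524.1 -314.   323.4] t24.79 [ 524.4 -314.3  324.2] psi2.925 F [0.5 0.  6.2] M [ 0.08 -0.07  0.38] w13.7 q6 2.63
-3.41 P[ 524.2 -314.   323.4] t25.04 [ 524.4 -314.2  324.3] psi2.876 F [1.2 1.  5. ] M [ 0.04 -0.03  0.72] w13.6 q6 2.68
HIGH
```

View pics/side4c.png

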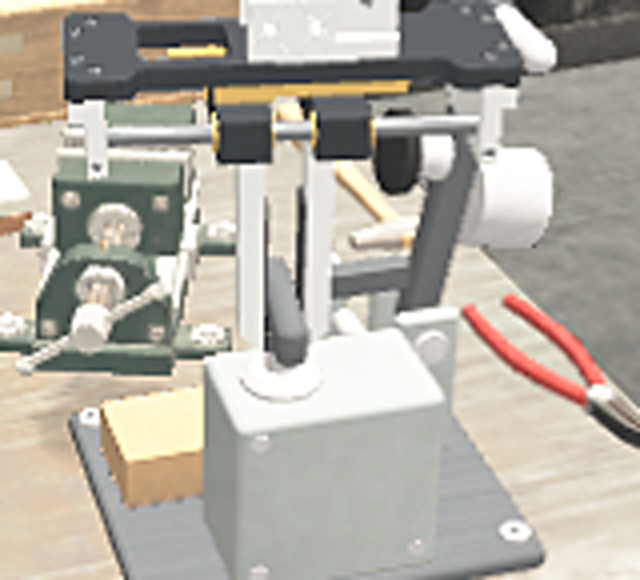

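Run:
```python
from h import *
grip(45,15);st('open')
move_linear([524.2,-314,440],v=250)
movep([540,-120,500],quat(-.063));st()
for c in('side','top'):
    p=snapshot(c);save(c+'5',p)
    for n in('lever_grip','lock_grip'):
        r=mark_of(n,p);print(n,[(round(d['confidence'],2),np.round(np.array(d['centre'])*[560,420],1)) for d in r[:2]])
    u,v=(270,115) if c=='top' else(260,165)
    cv2.imwrite('pics/%s5c.png'%c,cv2.resize(cv2.cvtColor(p['frame'][v:v+145,u:u+150],cv2.COLOR_RGB2BGR),None,fx=4,fy=4,interpolation=2))
```

```text
open t25.76 [ 524.1 -314.   323.3] psi2.873 F [-0.1 -0.5  0.2] M [ 0.1   0.06 -0.  ] w45.0 q6 2.68
 t28.95 [ 540.  -120.1  499.8] psi-0.063 F [ 0.1 -0.2  0.4] M [-0.06  0.06  0.03] w45.0 q6 -0.36
lever_grip [(0.95, array([373.3, 182. ]))]
lock_grip [(0.72, array([332.1, 262.6])), (0.48, array([362.6, 265.5]))]
lever_grip [(0.91, array([329.8, 134.1]))]
lock_grip [(0.61, array([364.3, 199.8]))]
```

View pics/side5c.png

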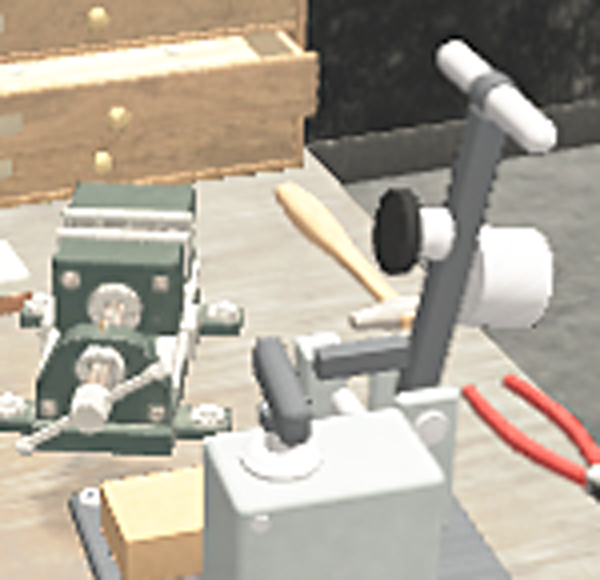

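View pics/top5c.png

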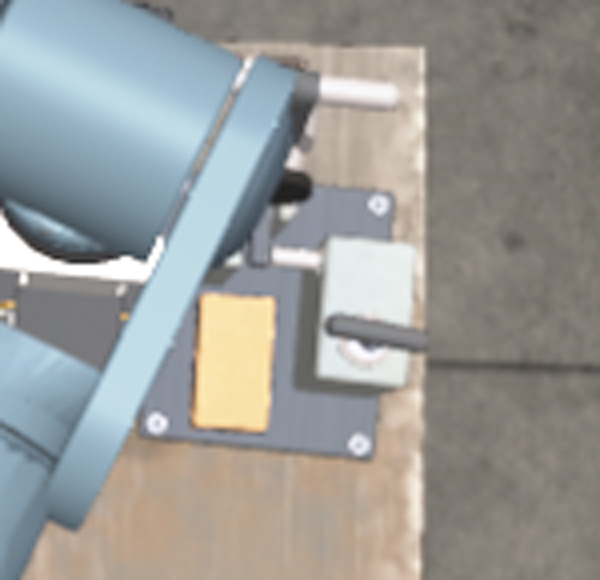

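Run:
```python
import cv2,numpy as np
a=cv2.imread('pics/side0.png')[235:285,320:375];b=cv2.imread('pics/side5.png')[235:285,320:375]
cv2.imwrite('pics/cmp.png',np.hstack([cv2.resize(x,None,fx=7,fy=7,interpolation=2) for x in(a,b)]))
from h import *
movep([480,60,500],quat(-.063))
p=snapshot('top');save('top6',p)
a=cv2.imread('pics/top0.png')[150:220,310:380];b=cv2.imread('pics/top6.png')[150:220,310:380]
cv2.imwrite('pics/cmp2.png',np.hstack([cv2.resize(x,None,fx=5.6,fy=5.6,interpolation=2) for x in(a,b)]))
st()
```

```text
t30.08 [480.5  59.1 500.1] psi-0.064 F [ 0.1 -0.1 -1.2] M [-0.12  0.04 -0.02] w44.9 q6 -0.05
```

View pics/cmp.png

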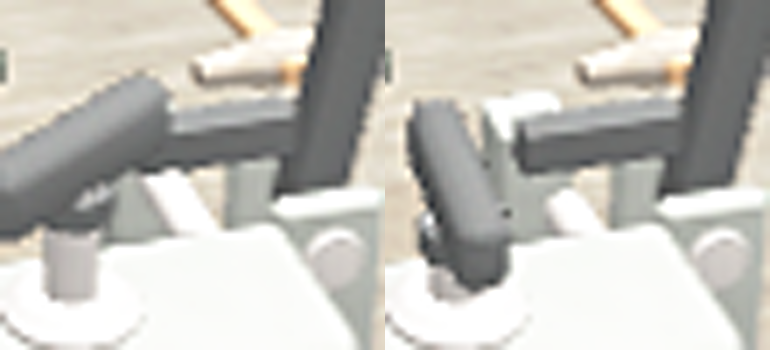

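View pics/cmp2.png

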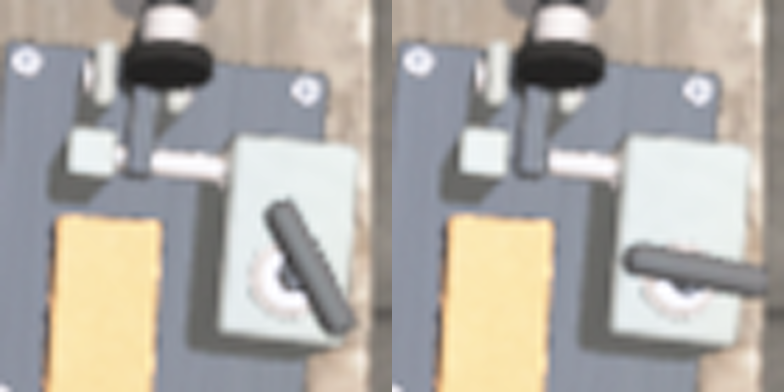

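Run:
```python
from h import *
movep([652,-214,480],quat(-.065))
grip(60,15);st()
p=snapshot('side')
def pr(n,X): print(n,proj(p,[X]).round(1))
pr('grip',[652,-215,232]);
save('side7',p)
cv2.imwrite('pics/side7c.png',cv2.resize(cv2.cvtColor(p['frame'][105:255,300:450],cv2.COLOR_RGB2BGR),None,fx=4,fy=4,interpolation=2))
```

```text
t31.78 [ 652.  -213.7  480.2] psi-0.065 F [ 0.3 -0.4 -0.2] M [-0.11  0.12  0.  ] w60.3 q6 -0.42
grip [[374.3 182.1]]
```

View pics/side7c.png

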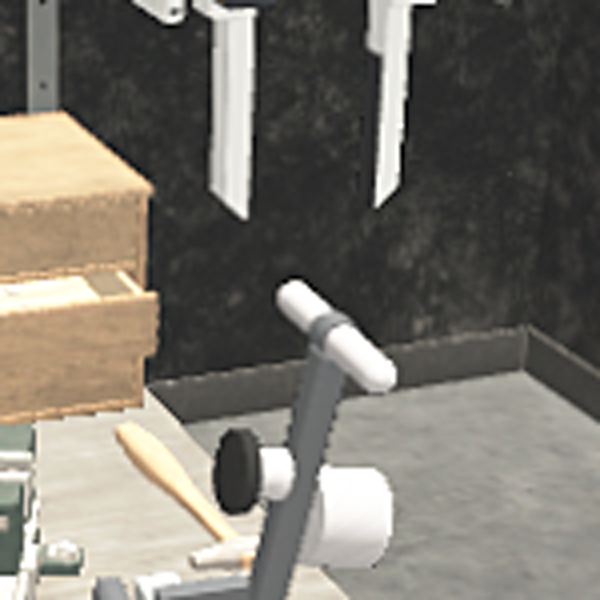

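Run:
```python
from h import *
move_linear([652,-214.5,412],v=120);st('down')
grip(10,15);wait(.1);st('closed')
p=snapshot('side');save('side8',p)
cv2.imwrite('pics/side8c.png',cv2.resize(cv2.cvtColor(p['frame'][105:255,300:450],cv2.COLOR_RGB2BGR),None,fx=4,fy=4,interpolation=2))
```

```text
down t32.55 [ 652.2 -214.6  412.8] psi-0.065 F [ 0.7  0.3 -0.5] M [-0.11  0.09  0.04] w60.5 q6 -0.42
closed t33.41 [ 652.1 -214.5  412.2] psi-0.065 F [0.8 0.1 1.4] M [-0.03 -0.16 -0.02] w15.5 q6 -0.42
```

View pics/side8c.png

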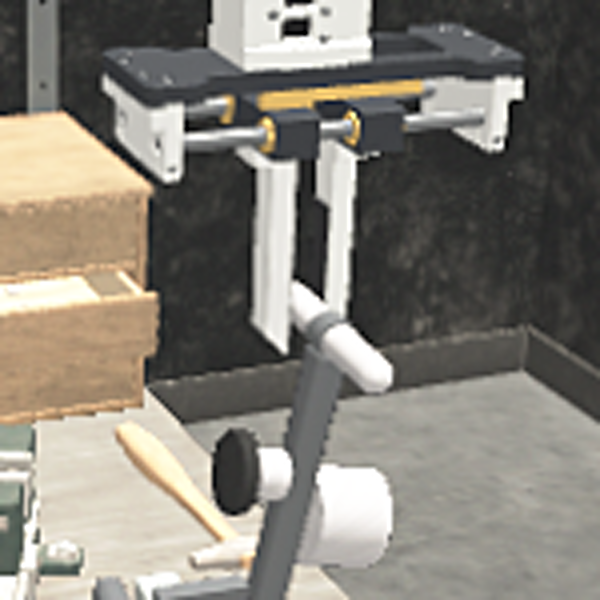

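```bash
cat > lev.py <<'E'
from h import *
import sys
a,b,d=map(float,sys.argv[1:4])
try: off=np.load('off.npy')
except Exception: off=np.zeros(3)
yaw=-.065;ex=np.array([np.cos(yaw),np.sin(yaw),0]);ez=np.array([0,0,1.])
X0=np.array([652.1,-214.5,412.])
th=a
while th<b-1e-6:
    th=min(th+d,b);f=.2-th
    X=X0+ex*160*(np.sin(f)-np.sin(.2))+ez*160*(np.cos(f)-np.cos(.2))+off
    move_linear(X,v=60,frame=quat(yaw));s=st('th%.2f X%s'%(th,X.round(1)))
    F=s['wrist_force'];r=ex*np.sin(f)+ez*np.cos(f)
    e=np.array([-np.sin(yaw),np.cos(yaw),0])
    off+=r*np.clip(F@r/5*.3,-.5,.5)+e*np.clip(F@e/5*.2,-.3,.3)
    if np.linalg.norm(F)>float(sys.argv[4]): print('HIGH');break
np.save('off.npy',off);np.save('th.npy',th);print(off)
E
python3 lev.py 0 .2 .04 15
```

```text
th0.04 X[ 645.8 -214.1  413.1] t33.72 [ 645.6 -214.1  413.5] psi-0.065 F [0.5 0.1 0.7] M [-0.01 -0.44 -0.09] w16.1 q6 -0.42
th0.08 X[ 639.5 -213.7  414.1] t33.98 [ 639.3 -213.6  414.6] psi-0.065 F [1.5 0.4 1.6] M [ 0.07 -0.4  -0.01] w15.3 q6 -0.43
th0.12 X[ 633.2 -213.2  414.8] t34.23 [ 632.9 -213.2  415.2] psi-0.065 F [2.4 1.7 3.4] M [ 0.19 -0.35  0.01] w15.7 q6 -0.43
th0.16 X[ 626.8 -212.8  415.4] t34.49 [ 626.5 -212.7  415.5] psi-0.065 F [1.2 1.6 3.1] M [ 0.17 -0.24 -0.01] w15.5 q6 -0.43
th0.20 X[ 620.4 -212.3  415.7] t34.75 [ 620.1 -212.3  415.6] psi-0.065 F [0.6 0.3 1. ] M [ 0.15 -0.31  0.04] w15.5 q6 -0.44
[0.05553522 0.17063089 0.61122533]
```

```bash
python3 -c "
from h import *
grip(10,25)"; python3 lev.py .2 1.3 .06 20
python3 - <<'E'
from h import *
p=snapshot('side');save('side9',p)
cv2.imwrite('pics/side9c.png',cv2.resize(cv2.cvtColor(p['frame'][155:345,240:430],cv2.COLOR_RGB2BGR),None,fx=3.1,fy=3.1,interpolation=2))
E
```

```text
th0.26 X[ 610.9 -211.6  415.5] t35.27 [ 610.6 -211.6  415.6] psi-0.065 F [1.7 1.9 1.6] M [ 0.17 -0.51 -0.01] w15.1 q6 -0.44
th0.32 X[ 601.3 -210.9  414.7] t35.58 [ 601.  -210.9  414.9] psi-0.065 F [0.2 2.3 2.7] M [ 0.22 -0.41 -0.  ] w15.5 q6 -0.45
th0.38 X[ 591.8 -210.2  413.5] t35.89 [ 591.5 -210.2  413.3] psi-0.065 F [0.5 1.3 2.7] M [ 0.19 -0.22 -0.02] w15.0 q6 -0.46
th0.44 X[ 582.4 -209.6  411.6] t36.20 [ 582.  -209.5  411.3] psi-0.065 F [-0.1  1.7  2.1] M [ 0.26 -0.16  0.04] w15.0 q6 -0.46
th0.50 X[ 573.2 -208.9  409.2] t36.51 [ 572.8 -208.9  408.7] psi-0.065 F [0.9 1.1 1.5] M [ 0.23 -0.17  0.04] w14.9 q6 -0.47
th0.56 X[ 564.1 -208.3  406.1] t36.82 [ 563.7 -208.2  405.6] psi-0.065 F [1.  2.2 0.5] M [ 0.2  -0.19  0.04] w15.4 q6 -0.48
th0.62 X[ 555.3 -207.6  402.5] t37.12 [ 554.9 -207.6  402.2] psi-0.065 F [ 0.8  2.1 -1.3] M [ 0.24 -0.36 -0.02] w15.3 q6 -0.48
th0.68 X[ 546.7 -206.9  398.2] t37.43 [ 546.3 -206.9  397.9] psi-0.065 F [-0.   1.1 -0.3] M [ 0.22 -0.2   0.01] w15.7 q6 -0.49
th0.74 X[ 538.3 -206.4  393.5] t37.74 [ 537.9 -206.3  393.2] psi-0.065 F [-0.5  1.1 -0.4] M [ 0.26 
[... 632 characters left out ...]
03 -0.32  0.02] w15.1 q6 -0.53
th1.10 X[ 495.7 -203.3  355.4] t39.59 [ 495.4 -203.3  354.8] psi-0.065 F [ 1.8 -0.8 -1.5] M [-0.   -0.43 -0.01] w15.0 q6 -0.54
th1.16 X[ 490.1 -202.9  347.6] t39.90 [ 489.8 -202.9  346.9] psi-0.065 F [ 2.1  0.1 -3.1] M [-0.05 -0.51 -0.05] w15.3 q6 -0.54
th1.22 X[ 485.  -202.6  339.5] t40.21 [ 484.7 -202.5  338.9] psi-0.065 F [ 2.3  0.  -2.4] M [-0.06 -0.51 -0.01] w14.8 q6 -0.55
th1.28 X[ 480.4 -202.3  331. ] t40.52 [ 480.1 -202.2  330.4] psi-0.065 F [ 2.   1.  -1.9] M [ 0.03 -0.43 -0.08] w15.4 q6 -0.55
th1.30 X[ 479.1 -202.1  328.1] t40.77 [ 478.9 -202.1  327.9] psi-0.065 F [ 0.2 -0.  -1.6] M [ 0.1  -0.19 -0.07] w15.2 q6 -0.55
[1.02346628 1.02748133 0.32492534]
```

View pics/side9c.png

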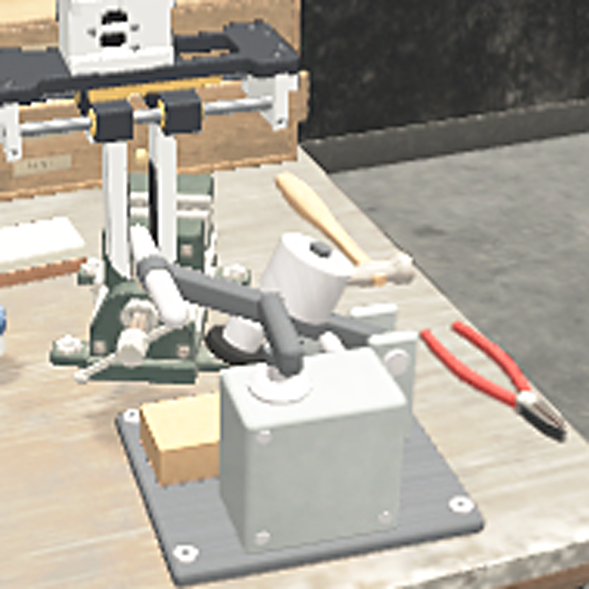

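```bash
python3 lev.py 1.3 1.7 .05 20; python3 lev.py 1.7 1.80 .02 8
python3 - <<'E'
from h import *
p=snapshot('side');save('side10',p)
cv2.imwrite('pics/side10c.png',cv2.resize(cv2.cvtColor(p['frame'][155:345,240:430],cv2.COLOR_RGB2BGR),None,fx=3.1,fy=3.1,interpolation=2))
E
```

```text
th1.35 X[ 475.7 -201.9  320.9] t41.10 [ 475.5 -201.9  320.4] psi-0.065 F [-0.1  1.  -0.4] M [ 0.15 -0.24 -0.07] w15.1 q6 -0.56
th1.40 X[ 472.6 -201.7  313.5] t41.38 [ 472.5 -201.6  313. ] psi-0.065 F [ 1.7  1.5 -2.2] M [ 0.14 -0.41 -0.04] w15.5 q6 -0.56
th1.45 X[ 470.  -201.4  305.9] t41.67 [ 470.  -201.5  305.6] psi-0.065 F [ 1.4  0.4 -2. ] M [ 0.17 -0.47 -0.04] w15.3 q6 -0.56
th1.50 X[ 467.8 -201.3  298.2] t41.95 [ 467.8 -201.3  297.9] psi-0.065 F [ 2.8  1.7 -2.2] M [ 0.16 -0.61 -0.03] w15.2 q6 -0.56
th1.55 X[ 466.  -201.1  290.4] t42.23 [ 466.  -201.1  290. ] psi-0.065 F [ 2.4  0.5 -1.8] M [ 0.05 -0.47 -0.03] w15.4 q6 -0.57
th1.60 X[ 464.7 -201.   282.5] t42.52 [ 464.6 -201.   282.2] psi-0.065 F [ 0.6 -0.4 -1.1] M [ 0.02 -0.27 -0.03] w15.0 q6 -0.57
th1.65 X[ 463.5 -200.9  274.6] t42.80 [ 463.5 -200.9  274.2] psi-0.065 F [ 0.4  1.  -1. ] M [-0.07 -0.32 -0.04] w15.2 q6 -0.57
th1.70 X[ 462.8 -200.8  266.7] t43.08 [ 462.8 -200.9  266.3] psi-0.065 F [ 0.5  0.1 -2. ] M [-0.07 -0.32 -0.05] w15.1 q6 -0.57
[1.72387091 1.24150557 0.14012305]
th1.72 X[ 462.6 -200.8  263.5] t43.33 [ 462.6 -200.8  263.3] psi-0.065 F [ 0.2  1.  -1.3] M [-0.11 -0.22 -0.01] w15.2 q6 -0.57
th1.74 X[ 462.5 -200.8  260.3] t43.58 [ 462.5 -200.8  260.1] psi-0.065 F [ 0.7 -0.9 -1.7] M [-0.13 -0.18 -0.02] w15.2 q6 -0.57
th1.76 X[ 462.5 -200.8  257.1] t43.83 [ 462.5 -200.8  256.9] psi-0.065 F [-0.5 -0.1 -0.8] M [-0.12 -0.13 -0.05] w15.1 q6 -0.57
th1.78 X[ 462.5 -200.8  253.9] t44.08 [ 462.7 -200.9  255.1] psi-0.064 F [-5.5  3.4 10.1] M [ 0.42  0.95 -0.03] w15.0 q6 -0.57
HIGH
[1.42559321 1.38455024 0.13506727]
```

View pics/side10c.png

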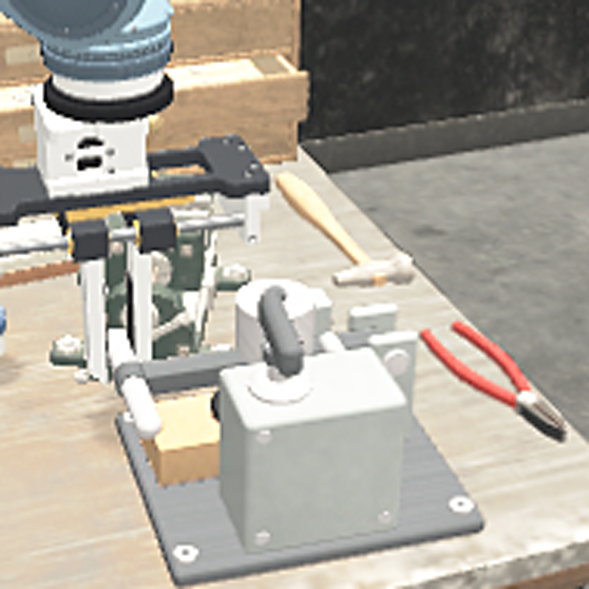

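Run:
```python
from h import *
move_linear([462.5,-200.8,255.2],v=20);st('ease')
grip(36,15);st('open')
move_linear([462.5,-200.8,330],v=80)
move_linear([462.5,-200.8,460],v=200)
movep([460,120,500],quat(-.065));st('away')
for c in('side','top'):
    p=snapshot(c);save(c+'11',p)
    u,v,w=(270,115,145) if c=='top' else(240,155,190)
    cv2.imwrite('pics/%s11c.png'%c,cv2.resize(cv2.cvtColor(p['frame'][v:v+w,u:u+w],cv2.COLOR_RGB2BGR),None,fx=580/w,fy=580/w,interpolation=2))
```

```text
ease t44.38 [ 462.5 -200.8  255.2] psi-0.065 F [-1.5 -0.5  1.1] M [-0.06  0.39  0.01] w14.9 q6 -0.57
open t44.92 [ 462.5 -200.8  255.2] psi-0.065 F [ 0.4 -0.  -0.5] M [-0.13  0.07 -0.04] w35.9 q6 -0.57
away t48.02 [460.2 119.4 499.4] psi-0.066 F [ 0.3 -0.7 -0.9] M [-0.02  0.1  -0.  ] w36.0 q6 0.08
```

View pics/side11c.png

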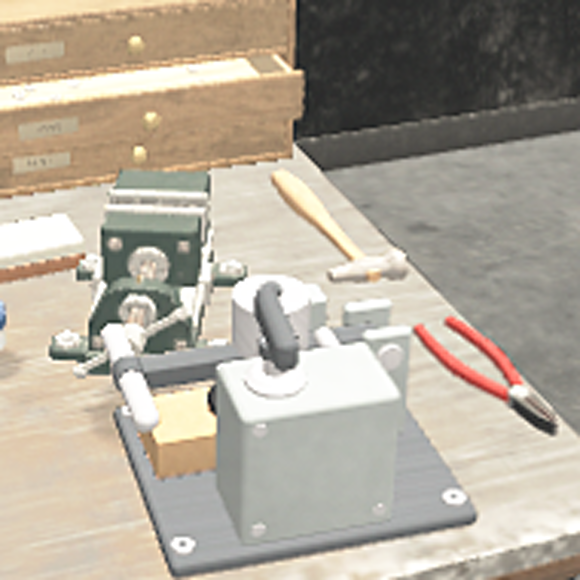

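View pics/top11c.png

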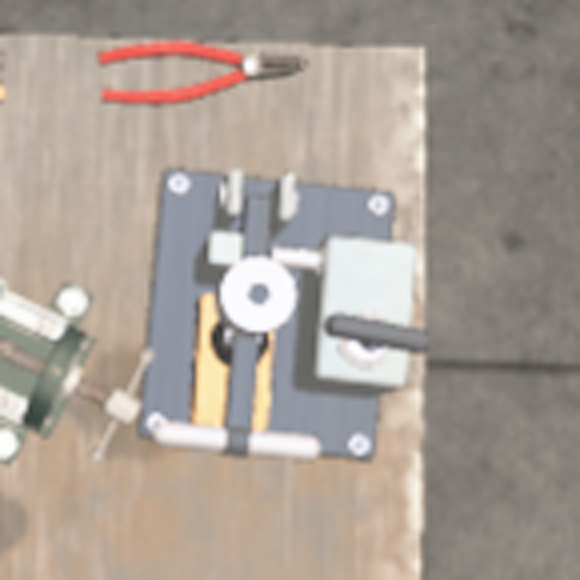

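View pics/top11.png

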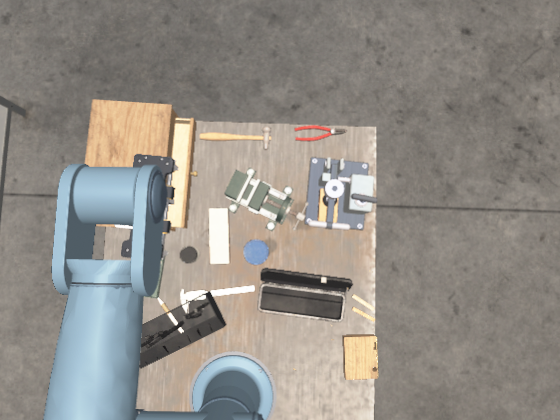

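```bash
python3 -c "
from h import *
st();close_job()"
```

```text
t48.12 [460.4 119.  499.6] psi-0.067 F [ 0.3 -0.1  0.1] M [-0.08  0.03 -0.  ] w36.0 q6 0.08
the job is handed in; nothing more can be done
```

The lock is free, the lever is down with its pad resting on the cork block, and I handed the job in at 48 s of the 72 s allowed.

- **Lock:** I pushed on the T-handle with about 10 N while turning it clockwise. The key caught after about 0.64 rad. I turned about 0.4 rad further before pushing it fully down; it sank about 9.4 mm and stopped hard. I then turned on in the same grip to the hard stop, about 2.3 rad in all, where the moment rose to 0.7 N m.
- **Lever:** I guided the cross-bar over in small steps at about 0.2 rad/s. The pad met the block near 1.77 rad with a brief push of about 10 N. I eased that to about 1 N before letting go, then backed straight up.

**Last checks:** The final pictures show the lever level on the block. By eye, the block and the things standing around are where they were, and the arm is clear of everything.

**Disagreements:**
- **Turning moment:** While the bolt was being drawn I read only about 0.05 N m, against the stated 0.15 N m. I took those readings between steps, with the handle standing still.
- **Bolt end:** In the top picture the end of the bolt is only just clear of the lug. That fits a full draw only if the bolt sat about 16 mm into the keeper post at home, which I could not measure. The hard stop and the lever's free swing both say it is drawn.

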